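# Load the plunger into a seed-hardness tester and hold it at the setting groove

### The arm

A 6-joint arm with a two-finger parallel gripper is mounted at the origin on a cart in front of the work surface, level with it; the furniture and walls round the work are solid. World frame = base frame: x ahead of the robot, y to its left, z up, the work surface at z = 0. Lengths are in m, angles in rad, forces in N, time in s.
With the tool pointing down it reaches from about 0.35 to 0.925 m from the base axis. Payload 6.4 kg.
Tool frame: the origin (TCP) lies at the very end of the fingers, on their centre line; the grasp point (between the pads) lies grip_point_offset behind it (grip_point_offset is the distance from the TCP to the grasp point, in m); z points along the fingers, y is the line along which they close (so a half turn about z gives the same grasp; the last joint's range is limited). The gripper opens to 85 mm and grips with 20 to 120 N. Pads are 22 mm wide; open, the fingers measure 114 mm over their backs; the gripper's body (76 mm by 85 mm) begins 54 mm behind the grasp point. The pads swing forward as they close: fully open they stand 13 mm farther back than shut.
Start: joints at [1.13, 0.245, 1.558, -0, 1.339, -0.174], TCP at [0.171, 0.627, 0.231] pointing down, gripper open.
Joint ranges: [-3.13, 3.13], [-1.02, 2.26], [0.13, 2.54], [-0.95, 4.09], [0.21, 2.88], [-2.74, 2.74]. Speed limits (rad/s): [2.57, 2.57, 3.14, 3.14, 3.14, 3.14].

### API

Orientations are given as a unit quaternion [x, y, z, w].
In Python, from cell import * gives the robot as it stands.
- The arm moves only by the shell command python3 -m jog 'ROWS' [FORCE]. ROWS is JSON, a list of rows, each an object of numbers: "gripper": the gripper's target within -1 to 1 (fully open at 1, half-way at 0, shut at -1); "dx", "dy", "dz": the shift along the tool's x, y, z normalised to -1 to 1, where 1 is 15 cm; "rx", "ry", "rz": the turn, a rotation vector about the tool's x, y, z normalised to -1 to 1, where 1 is pi rad. In form: [{"gripper": .., "dx": .., "dy": .., "dz": .., "rx": .., "ry": .., "rz": ..}, ...]. A call has exactly 10 rows; each row is the pose to reach, as a shift and turn from the pose commanded when the call began, along the tool's axes at that moment, turning the shorter way round; what a row does not reach only later rows make up. A row lasts 1/12 s, in which the tool goes at most 41.7 mm and 7.16 degrees, less where a joint would pass 70% of its speed; a pose out of reach is approached as far as the arm can. A call with a number of a shift or a turn outside -1 to 1 is refused whole. A call with a gripper value outside its range is refused whole. The fingers move at their own pace and stop on an object; FORCE is the grip in N (left out, the last holds). Time passes only in rows, so rows that repeat a pose let the fingers close, or fill a call up. It gives the time, the measured TCP pose, the force, the opening and the grip force at its end, in the units of the state.
- sense(): the state, without advancing time (a new reading comes with each control period).
- get_image(name): name is "scene" or "top" or "wrist"; returns the picture (480x640x3 uint8, red, green, blue); there is no depth.
- camera_model(name): a dict with "fovy" (degrees; the focal length in pixels is half the picture's height over the tangent of half this angle, whatever the lens; pixels are square), "cx", "cy" (the principal point, pixels), "view" (4x4, takes a point from world to camera coordinates); the wrist camera has in their place "T_tool_cam" (4x4, takes a point from camera to tool coordinates, whose origin is the TCP and whose axes are the flange's). Camera axes: x right, y down, z forward; pixel columns grow to the right and rows downward; lengths in m; the calibration is good to about 2 mm. A picture is of the moment at which its call begins: read the wrist's pose just before it. camera_model takes no time and is no camera call.
- hand_in(): hands the job in; it is judged then, once.
The state is a dict: "clock": time; "joints": joint angles; "qvel": joint speeds; "joint_efforts": joint torques, N m; "eef_pos": TCP position; "ee_rot": TCP orientation; "wrist_force": force on the tool from outside, world axes, zero at the start; "wrist_torque": the same for the moment, N m; "finger_gap": finger opening in m; "gripper_force": force on a finger pad.
Only numpy, scipy, OpenCV 4.12 (cv2) and the standard library are available. Lean on these libraries where they do the work, as an engineer would, in place of code of your own. Each camera call takes 0.05 s, during which the arm holds its last target. There are 200 camera calls.

### The job

Get the seed-hardness tester ready: first turn its depth-stop selector so the pointer clicks in at the open-ring mark, which swings the stop pads clear of the bore. Then take the long plunger with the knurled grip out of the stand, thread it tip first down through the upper bush and on through the lower bush, and lower it until the groove round its stem is level with the top of the upper bush, without touching the dish below with it. Finish still holding it there, upright and still, with nothing else carrying it, so that I can tighten the clamp; leave the dish and the short plunger where they are.

Things in the scene. Friction and masses are not known exactly. Their poses are not given: they have to be found in the camera images.
- tester: C-frame tester fixed on the desk, grey with aluminium column. Origin: on the desk under the bush axis; z up, x level from bush axis to column (x = 108 to 132 mm). Base x = -50 to 158, y = -52 to 52, 14 mm high. Two arms 46 mm wide from x = -23 mm to the column, 66 to 80 and 122 to 138 mm high, each with a brass bush at x = y = 0; a 16 mm thumb screw sticks out of the upper one to x = -43 mm
- upper_bush (a point): centre of the top face of the upper brass bush, 142 mm above the desk. The bush reaches from 118 to 142 mm height, outer diameter 24 mm (31 mm at its flange), through bore 14 mm, no countersink
- lower_bush (a point): centre of the top face of the lower brass bush, on the same vertical axis, 83 mm above the desk (flange 84 mm). The bush reaches down to 62 mm; bore 14 mm. Between the bushes, 92 to 111 mm high, one of three stop pads stands across the bore unless the selector is at the open-ring mark
- selector (a joint): depth-stop selector, hinge about the vertical at tester x = 52 mm, y = 0; rad, growing anticlockwise from above. Detents at -0.785 (three-bar mark), 0 (open ring: bore clear), 0.785 (one bar), 1.571 (two bars); ends at -0.93 and 1.71. Takes up to about 0.08 N m; let go within 0.25 rad of a detent it pulls itself in
- selector_grip (a point): centre of the knob's bar, 165 mm above the desk, on the selector's axis. The black knob: a round skirt 44 mm in diameter, 140 to 146 mm high, and on it an upright bar 12 mm wide, 38 mm long, 146 to 174 mm high. At selector = 0 the bar lies along the tester's y axis; it turns with the selector. The dial under it is 71 mm in diameter
- selector_pointer (a point): end of the white pointer line on top of the knob's bar, 19 mm from the selector's axis, 174 mm high: the end that points at the marks. At selector = 0 it points along the tester's +y, where the open ring is marked on the dial
- stand: stand for plungers, fixed on the desk: base plate 118 x 74 x 5 mm, posts at x = -53 and 53 mm, aluminium top plate 118 x 44 mm at 120 to 130 mm height with two 14 mm holes at x = -32 and 32 mm, y = 0. Origin: on the desk under its centre, x along its length
- plunger: the long steel plunger, 166 mm long, 0.12 to 0.2 kg, hanging upright by its shoulder in either hole of the stand. Origin at its tip, z up along the stem. Stem 12 mm in diameter, the lowest 14 mm tapering to 4 mm; knurled grip 20 mm in diameter from 122 to 166 mm above the tip, its lower face is the shoulder
- plunger_tip (a point): the lower tip of the long plunger
- plunger_groove (a point): centre of the black setting groove round the stem, 98 mm above the tip; with it level with the top of the upper bush the tip hangs 44 mm above the desk, 18 mm below the lower bush and 14 mm above the dish
- plunger_grip (a point): middle of the knurled grip, 146 mm above the tip
- short_plunger: the short plunger with a black mushroom head, 32 mm in diameter, hanging in the stand's other hole; it stays there. Origin at its lower end, stem 12 mm in diameter and 70 mm long, 86 mm over all
- dish: covered glass dish of seeds, 61 mm in diameter, 14 mm high, loose on the tester's anvil under the bushes; its underside (origin) is 16 mm and its top 30 mm above the desk
- microscope: black microscope, fixed on the desk to the left of the tester, about 200 x 260 mm across, its slanting tube up to 350 mm high; nothing to do with the job, keep the arm clear of it. Its origin is on the desk under its middle
Mind the look-alikes: they are no part of the job. Leave any purple look-alike of the plunger alone.

How it is judged:
By the outcome, as a careful person would: the job done as asked, in the order asked, and still so for the second after the job is handed in, while the arm keeps its last pose, push and grip.
It also fails if it takes over 67 s, if anything falls off the work surface, if the arm or the gripper's body presses on something with over 40 N, if the wrist force passes 120 N, or if a joint passes its speed limit or range.

## Working session

There is one attempt and no reset: what is moved stays moved. The work goes in short steps, Python scripts to look and compute and a shell command to move; the robot and the scene stay as the last step left them, time stands still between calls to the robot, and variables do not carry over. Pictures are saved under pics/ and viewed, at most 10 in all, crops included, and the job is handed in when it is done.

```bash
mkdir -p pics; ls
python3 - <<'E'
from cell import *
import cv2,numpy as np
np.set_printoptions(precision=4,suppress=True)
s=sense();print(s)
for n in("scene","top","wrist"):
    im=get_image(n);cv2.imwrite(f"pics/{n}0.png",im[:,:,::-1]);print(n,camera_model(n))
E
```

```text
pics
{'clock': 0.0, 'joints': array([ 1.1299,  0.2458,  1.559 ,  0.    ,  1.3387, -0.1741]), 'qvel': array([ 0.0001,  0.0008, -0.0002,  0.0015,  0.001 ,  0.0017]), 'joint_efforts': array([  0.0001, -42.9523, -32.6119,  -0.0001,   0.0054,  -0.    ]), 'eef_pos': array([0.1711, 0.6265, 0.2302]), 'ee_rot': array([ 0.133 ,  0.9911, -0.0009, -0.0003]), 'wrist_force': array([-0.8773, -0.535 ,  0.2511]), 'wrist_torque': array([ 0.0625, -0.0637, -0.0037]), 'gripper_force': 0.0, 'finger_gap': 0.08527738666567981}
scene {'fovy': 48.44142200669858, 'cx': 317.08262661302865, 'cy': 232.1724992853539, 'view': array([[ 0.7999, -0.6001,  0.0098, -0.4605],
       [-0.3748, -0.5123, -0.7727,  0.2034],
       [ 0.4687,  0.6144, -0.6347,  1.028 ],
       [ 0.    ,  0.    ,  0.    ,  1.    ]])}
top {'fovy': 55.538162315319234, 'cx': 322.32318799015735, 'cy': 240.81535092562308, 'view': array([[-0.0003, -1.    , -0.0051, -0.1365],
       [-0.9855,  0.0012, -0.1695,  0.4965],
       [ 0.1695,  0.005 , -0.9855,  0.9631],
       [ 0.    ,  0.    ,  0.    ,  1.    ]])}
wrist {'fovy': 67.14387257500046, 'cx': 321.0453218953766, 'cy': 242.00251535589564, 'T_tool_cam': array([[-0.0001, -0.951 , -0.3093,  0.0787],
       [ 1.    ,  0.    , -0.0002, -0.0002],
       [ 0.0002, -0.3093,  0.951 , -0.1432],
       [ 0.    ,  0.    ,  0.    ,  1.    ]])}
```

View pics/scene0.png

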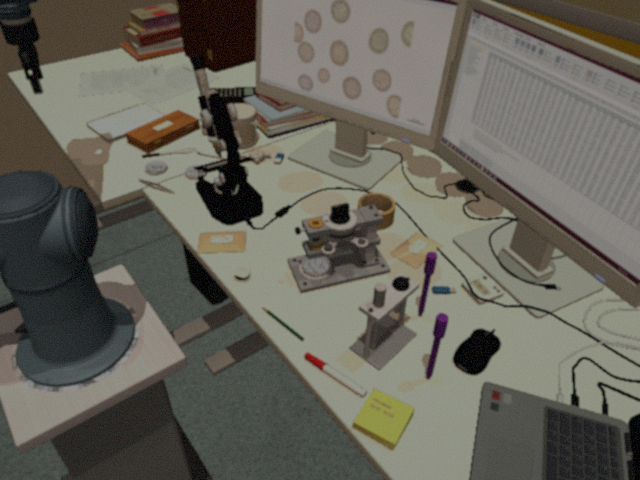

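View pics/top0.png

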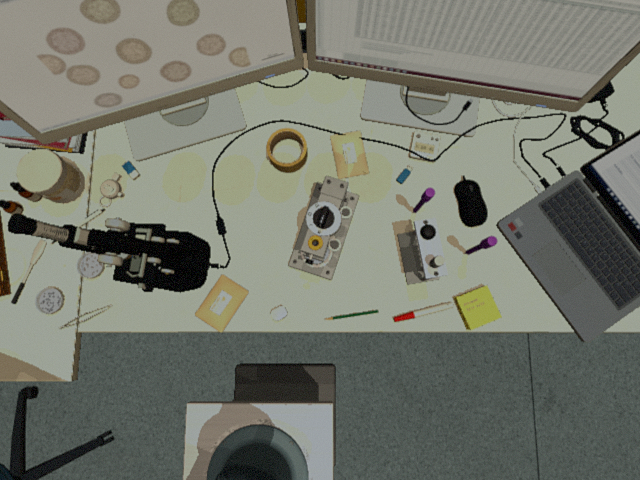

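The scene view shows the tester at about (340,245), with the stand at (385,320). The long plunger is the near one at (380,295), the black mushroom head is at (400,283), and the purple look-alikes are at (428,285) and (437,345). In the top view the brass bush is at (315,243), the knob at (323,219) and the plunger at (437,262). I'll zoom in on these.

```bash
cat > h.py <<'E'
from cell import *
import cv2,numpy as np
from scipy.spatial.transform import Rotation as R
np.set_printoptions(precision=4,suppress=True)
def ray(n,u,v,s=None):
    m=camera_model(n);f=240/np.tan(np.radians(m['fovy']/2))
    d=np.array([(u-m['cx'])/f,(v-m['cy'])/f,1])
    if n=='wrist':
        T=np.eye(4);T[:3,:3]=R.from_quat(s['ee_rot']).as_matrix();T[:3,3]=s['eef_pos'];C=T@m['T_tool_cam']
    else: C=np.linalg.inv(m['view'])
    return C[:3,3],C[:3,:3]@d
def onz(n,u,v,z,s=None):
    c,d=ray(n,u,v,s);return c+d*(z-c[2])/d[2]
def proj(n,p,s=None):
    m=camera_model(n);f=240/np.tan(np.radians(m['fovy']/2))
    if n=='wrist':
        T=np.eye(4);T[:3,:3]=R.from_quat(s['ee_rot']).as_matrix();T[:3,3]=s['eef_pos'];V=np.linalg.inv(T@m['T_tool_cam'])
    else: V=m['view']
    q=V[:3,:3]@p+V[:3,3];return np.array([m['cx']+f*q[0]/q[2],m['cy']+f*q[1]/q[2]])
E
python3 - <<'E'
from h import *
im=cv2.imread('pics/top0.png');sc=cv2.imread('pics/scene0.png')
a=cv2.resize(im[170:290,280:380],None,fx=4,fy=4,interpolation=2)
b=cv2.resize(im[190:310,380:480],None,fx=4,fy=4,interpolation=2)
cv2.imwrite('pics/c1.png',np.hstack([a,b]))
for nm,u,v,z in(('bush',315,243,.142),('knob',323,219,.174),('long',437,262,.174-.01),('short',428,232,.146)):print(nm,onz('top',u,v,z))
h=cv2.cvtColor(im,cv2.COLOR_BGR2HSV)
m=cv2.inRange(h,(15,120,90),(35,255,255))[225:260,295:335]
n,l,st,c=cv2.connectedComponentsWithStats(m);print(st,c+[295,225])
E
```

```text
bush [ 0.4748 -0.1229  0.142 ]
knob [ 0.5164 -0.1389  0.174 ]
long [ 0.434  -0.3572  0.164 ]
short [ 0.496  -0.3464  0.146 ]
[[   0    0   40   35 1256]
 [  13   10   15   15  144]] [[314.4522 241.9729]
 [314.9167 242.2361]]
```

View pics/c1.png

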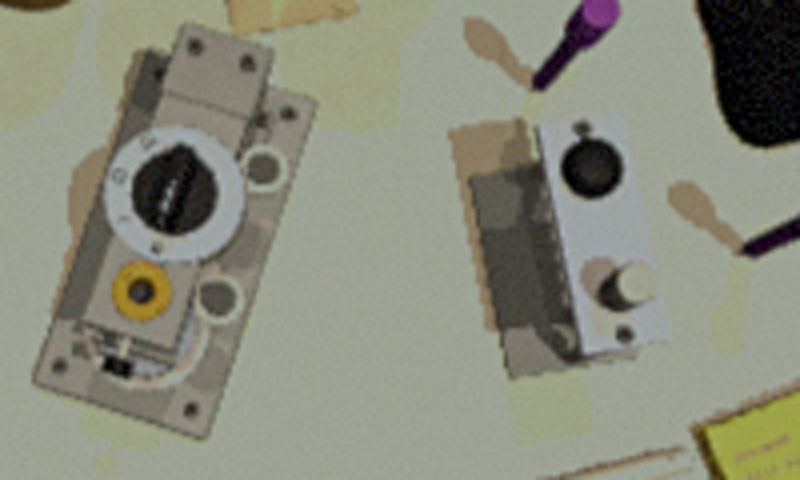

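The crop shows the knob at (323,218) in full-image pixels. Its bar lies along the tester's x axis, so the pointer looks to be at two bars. The bush is at (315,242), the long plunger's top at (438,261) and the mushroom head at (427,231). I'll work out the geometry and the safe path past the microscope.

Run:
```python
from h import *
import cell
print([k for k in dir(cell) if not k.startswith('_')], getattr(cell,'grip_point_offset',None))
b=onz('top',315.1,242.3,.142);d=onz('top',323.1,217.9,.141);print('bush',b,'dial',d,np.linalg.norm((d-b)[:2]),np.arctan2(*(d-b)[1::-1]))
for u,v,z in((438,261,.174),(427.3,231.6,.146)):print(onz('top',u,v,z))
im=cv2.imread('pics/top0.png')
# base plate corners of tester, from crop
for u,v in((35,382),(208,438),(317,100)):print('base',onz('top',280+u/4-.4,170+v/4-.4,.014))
for u,v,z in((205,235,.0),(205,290,.0),(115,285,0),(115,230,0),(10,225,.35),(10,225,.25),(90,237,.3),(210,260,.1)):print('mic',onz('top',u,v,z))
print('scene mic top',)
for p in ([.45,.25,.3],[.45,.25,0],[.35,.2,0]):print(proj('scene',np.array(p)))
```

```text
['MotionError', 'camera_model', 'get_image', 'grip_point_offset', 'hand_in', 'sense'] 0.0187
bush [ 0.4762 -0.1231  0.142 ] dial [ 0.5259 -0.139   0.141 ] 0.05216837215361891 -0.3093261954888967
[ 0.4346 -0.3567  0.174 ]
[ 0.4968 -0.3451  0.146 ]
base [ 0.4459 -0.0604  0.014 ]
base [ 0.4144 -0.1574  0.014 ]
base [ 0.6093 -0.221   0.014 ]
mic [0.5176 0.134  0.    ]
mic [0.3912 0.1285 0.    ]
mic [0.4026 0.3332 0.    ]
mic [0.5296 0.343  0.    ]
mic [0.4686 0.3407 0.35  ]
mic [0.4895 0.4114 0.25  ]
mic [0.4588 0.2423 0.3   ]
mic [0.4465 0.0947 0.1   ]
scene mic top
[207.1879  87.8459]
[221.0835 196.3953]
[195.1387 219.8843]
```

```bash
cat >> h.py <<'E'
def go(*W,yaw=None,s=None):
    """normalised tool shifts/turns from present pose to world waypoints; yaw = world angle of tool y"""
    s=s or sense();M=R.from_quat(s['ee_rot'])
    for w in W:
        d=M.inv().apply(np.array(w)-s['eef_pos'])/.15
        out=[d]
        if yaw is not None:
            T=R.from_matrix(np.c_[[np.sin(yaw),-np.cos(yaw),0],[np.cos(yaw),np.sin(yaw),0],[0,0,-1]])
            T=R.from_matrix(np.array([[-np.sin(yaw),np.cos(yaw),0],[np.cos(yaw),np.sin(yaw),0],[0,0,-1]]).T)
            out.append((M.inv()*T).as_rotvec()/np.pi)
        print(w,*out)
E
sed -i '/np.c_\[\[np.sin/d' h.py
python3 - <<'E'
from h import *
go([.19,.5,.36],[.24,.36,.42],[.34,.22,.42],[.44,.08,.42],[.49,-.06,.36],[.51,-.135,.26],yaw=1.258)
E
```

```text
[0.19, 0.5, 0.36] [-0.3435 -0.7824 -0.8628] [-0.0005 -0.0001  0.0146]
[0.24, 0.36, 0.42] [-0.911  -1.5955 -1.2617] [-0.0005 -0.0001  0.0146]
[0.34, 0.22, 0.42] [-1.8001 -2.32   -1.2608] [-0.0005 -0.0001  0.0146]
[0.44, 0.08, 0.42] [-2.6893 -3.0446 -1.26  ] [-0.0005 -0.0001  0.0146]
[0.49, -0.06, 0.36] [-3.257  -3.8564 -0.8589] [-0.0005 -0.0001  0.0146]
[0.51, -0.135, 0.26] [-3.5176 -4.3026 -0.1916] [-0.0005 -0.0001  0.0146]
```

```bash
python3 -m jog '[{"gripper":1,"dx":-0.05,"dy":-0.1,"dz":-0.15},{"gripper":1,"dx":-0.1,"dy":-0.25,"dz":-0.35},{"gripper":1,"dx":-0.15,"dy":-0.4,"dz":-0.55},{"gripper":1,"dx":-0.2,"dy":-0.55,"dz":-0.75},{"gripper":1,"dx":-0.3,"dy":-0.7,"dz":-0.95},{"gripper":1,"dx":-0.4,"dy":-0.85,"dz":-1},{"gripper":1,"dx":-0.5,"dy":-1,"dz":-1},{"gripper":1,"dx":-0.5,"dy":-1,"dz":-1},{"gripper":1,"dx":-0.5,"dy":-1,"dz":-1},{"gripper":1,"dx":-0.5,"dy":-1,"dz":-1}]'
python3 - <<'E'
from h import *
go([.24,.36,.42],[.34,.22,.42],[.44,.08,.42],[.49,-.06,.36],[.51,-.135,.26],yaw=1.258)
E
```

```text
[0.24, 0.36, 0.42] [-0.911  -1.5955 -1.2617] [-0.0005 -0.0001  0.0146]
[0.34, 0.22, 0.42] [-1.8001 -2.32   -1.2608] [-0.0005 -0.0001  0.0146]
[0.44, 0.08, 0.42] [-2.6893 -3.0446 -1.26  ] [-0.0005 -0.0001  0.0146]
[0.49, -0.06, 0.36] [-3.257  -3.8564 -0.8589] [-0.0005 -0.0001  0.0146]
[0.51, -0.135, 0.26] [-3.5176 -4.3026 -0.1916] [-0.0005 -0.0001  0.0146]invalid input
```

```bash
python3 -m jog '[{"gripper":1,"dx":-0.05,"dy":-0.1,"dz":-0.15,"rx":0,"ry":0,"rz":0},{"gripper":1,"dx":-0.1,"dy":-0.25,"dz":-0.35,"rx":0,"ry":0,"rz":0},{"gripper":1,"dx":-0.15,"dy":-0.4,"dz":-0.55,"rx":0,"ry":0,"rz":0},{"gripper":1,"dx":-0.2,"dy":-0.55,"dz":-0.75,"rx":0,"ry":0,"rz":0},{"gripper":1,"dx":-0.3,"dy":-0.7,"dz":-0.95,"rx":0,"ry":0,"rz":0},{"gripper":1,"dx":-0.4,"dy":-0.85,"dz":-1,"rx":0,"ry":0,"rz":0},{"gripper":1,"dx":-0.5,"dy":-1,"dz":-1,"rx":0,"ry":0,"rz":0},{"gripper":1,"dx":-0.5,"dy":-1,"dz":-1,"rx":0,"ry":0,"rz":0},{"gripper":1,"dx":-0.5,"dy":-1,"dz":-1,"rx":0,"ry":0,"rz":0},{"gripper":1,"dx":-0.5,"dy":-1,"dz":-1,"rx":0,"ry":0,"rz":0}]'
python3 - <<'E'
from h import *
go([.24,.36,.42],[.34,.22,.42],[.44,.08,.42],[.49,-.06,.36],[.51,-.135,.26],yaw=1.258)
E
```

```text
clock: 0.98
eef_pos: [0.204, 0.4627, 0.3808]
ee_rot: [0.133, 0.991, -0.0, -0.0]
wrist_force: [-0.7, -0.4, -0.5]
finger_gap: 0.0853
gripper_force: 0.0
[0.24, 0.36, 0.42] [-0.412  -0.5973 -0.2611] [-0.0002 -0.0002  0.0146]
[0.34, 0.22, 0.42] [-1.3012 -1.3217 -0.2613] [-0.0002 -0.0002  0.0146]
[0.44, 0.08, 0.42] [-2.1905 -2.0461 -0.2614] [-0.0002 -0.0002  0.0146]
[0.49, -0.06, 0.36] [-2.7584 -2.8583  0.1387] [-0.0002 -0.0002  0.0146]
[0.51, -0.135, 0.26] [-3.0193 -3.3051  0.8054] [-0.0002 -0.0002  0.0146]
```

```bash
python3 -m jog '[{"gripper":1,"dx":-0.1,"dy":-0.15,"dz":-0.1,"rx":0,"ry":0,"rz":0},{"gripper":1,"dx":-0.2,"dy":-0.3,"dz":-0.2,"rx":0,"ry":0,"rz":0},{"gripper":1,"dx":-0.3,"dy":-0.45,"dz":-0.26,"rx":0,"ry":0,"rz":0},{"gripper":1,"dx":-0.4,"dy":-0.6,"dz":-0.26,"rx":0,"ry":0,"rz":0},{"gripper":1,"dx":-0.55,"dy":-0.75,"dz":-0.26,"rx":0,"ry":0,"rz":0},{"gripper":1,"dx":-0.7,"dy":-0.85,"dz":-0.26,"rx":0,"ry":0,"rz":0.005},{"gripper":1,"dx":-0.85,"dy":-0.95,"dz":-0.26,"rx":0,"ry":0,"rz":0.01},{"gripper":1,"dx":-1,"dy":-1,"dz":-0.26,"rx":0,"ry":0,"rz":0.0146},{"gripper":1,"dx":-1,"dy":-1,"dz":-0.26,"rx":0,"ry":0,"rz":0.0146},{"gripper":1,"dx":-1,"dy":-1,"dz":-0.26,"rx":0,"ry":0,"rz":0.0146}]'
python3 -m jog '[{"gripper":1,"dx":-0.12,"dy":-0.12,"dz":0,"rx":0,"ry":0,"rz":0},{"gripper":1,"dx":-0.25,"dy":-0.25,"dz":0,"rx":0,"ry":0,"rz":0},{"gripper":1,"dx":-0.4,"dy":-0.4,"dz":0,"rx":0,"ry":0,"rz":0},{"gripper":1,"dx":-0.55,"dy":-0.55,"dz":0,"rx":0,"ry":0,"rz":0},{"gripper":1,"dx":-0.7,"dy":-0.7,"dz":0,"rx":0,"ry":0,"rz":0},{"gripper":1,"dx":-0.85,"dy":-0.85,"dz":0,"rx":0,"ry":0,"rz":0},{"gripper":1,"dx":-0.95,"dy":-1,"dz":0,"rx":0,"ry":0,"rz":0},{"gripper":1,"dx":-1,"dy":-1,"dz":0,"rx":0,"ry":0,"rz":0},{"gripper":1,"dx":-1,"dy":-1,"dz":0,"rx":0,"ry":0,"rz":0},{"gripper":1,"dx":-1,"dy":-1,"dz":0,"rx":0,"ry":0,"rz":0}]'
python3 - <<'E'
from h import *
go([.49,-.06,.36],[.51,-.135,.26],yaw=1.258)
E
```

```text
clock: 1.82
eef_pos: [0.3098, 0.2785, 0.4196]
ee_rot: [0.156, 0.988, -0.0, -0.001]
wrist_force: [-0.5, 0.9, -0.4]
finger_gap: 0.0852
gripper_force: 0.0
clock: 2.65
eef_pos: [0.4058, 0.0907, 0.42]
ee_rot: [0.155, 0.988, 0.0, -0.001]
wrist_force: [0.3, -0.5, -0.4]
finger_gap: 0.0855
gripper_force: 0.0
[0.49, -0.06, 0.36] [-0.8422 -0.7848  0.3987] [ 0.0001 -0.0004  0.0006]
[0.51, -0.135, 0.26] [-1.123  -1.2202  1.0649] [ 0.0001 -0.0004  0.0006]
```

```bash
python3 -m jog '[{"gripper":1,"dx":-0.12,"dy":-0.12,"dz":0,"rx":0,"ry":0,"rz":0},{"gripper":1,"dx":-0.25,"dy":-0.25,"dz":0,"rx":0,"ry":0,"rz":0},{"gripper":1,"dx":-0.4,"dy":-0.4,"dz":0.1,"rx":0,"ry":0,"rz":0},{"gripper":1,"dx":-0.55,"dy":-0.55,"dz":0.25,"rx":0,"ry":0,"rz":0},{"gripper":1,"dx":-0.7,"dy":-0.7,"dz":0.4,"rx":0,"ry":0,"rz":0},{"gripper":1,"dx":-0.85,"dy":-0.85,"dz":0.6,"rx":0,"ry":0,"rz":0},{"gripper":1,"dx":-0.95,"dy":-1,"dz":0.8,"rx":0,"ry":0,"rz":0},{"gripper":1,"dx":-1,"dy":-1,"dz":0.95,"rx":0,"ry":0,"rz":0},{"gripper":1,"dx":-1,"dy":-1,"dz":1,"rx":0,"ry":0,"rz":0},{"gripper":1,"dx":-1,"dy":-1,"dz":1,"rx":0,"ry":0,"rz":0}]'
python3 - <<'E'
from h import *
s=sense();im=get_image('wrist');cv2.imwrite('pics/w1.png',im[:,:,::-1])
import json;json.dump({k:np.array(v).tolist() for k,v in s.items()},open('s1.json','w'))
b=np.array([.4762,-.1231,.142]);d=np.array([.5259,-.139,.174])
print(proj('wrist',b,s),proj('wrist',d,s))
E
```

```text
clock: 3.48
eef_pos: [0.5015, -0.0973, 0.2679]
ee_rot: [0.155, 0.988, 0.001, -0.003]
wrist_force: [-0.2, 0.9, 0.5]
finger_gap: 0.0857
gripper_force: 0.0
[278.8016 211.4818] [276.5312 292.1756]
```

View pics/w1.png

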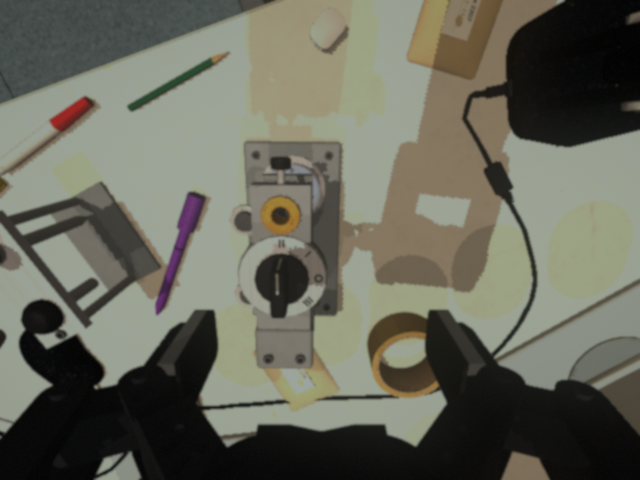

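The wrist view shows the bush at (281,215) and the dial round (282,278). The marks run II at the top, I at upper right, the open ring at right (319,279) and III at lower right. The bar is nearly vertical and points at II, so the selector sits at about 1.57.

Run:
```python
from h import *
import json
s={k:np.array(v) for k,v in json.load(open('s1.json')).items()}
im=cv2.imread('pics/w1.png');h=cv2.cvtColor(im,cv2.COLOR_BGR2HSV)
m=cv2.inRange(h,(12,120,80),(35,255,255));m[:180]=0;m[250:]=0;m[:,:240]=0;m[:,320:]=0
c=cv2.findContours(m,cv2.RETR_EXTERNAL,2)[0];c=max(c,key=cv2.contourArea);e=cv2.fitEllipse(c);print(e,onz('wrist',*e[0],.142,s))
k=(h[:,:,2]<45).astype(np.uint8)*255;k[:250]=0;k[330:]=0;k[:,:250]=0;k[:,:312]=k[:,:312];k[:,312:]=0
c=max(cv2.findContours(k,cv2.RETR_EXTERNAL,2)[0],key=cv2.contourArea);print('knob',cv2.boundingRect(c),cv2.contourArea(c))
w=((h[:,:,1]<30)&(h[:,:,2]>120)).astype(np.uint8)*255;w[:230]=0;w[325:]=0;w[:,:235]=0;w[:,330:]=0
c=max(cv2.findContours(w,cv2.RETR_EXTERNAL,2)[0],key=cv2.contourArea);hu=cv2.convexHull(c);e=cv2.fitEllipse(hu);print('dial',e,onz('wrist',*e[0],.14,s))
print(h[278,245],h[215,268])
c=cv2.resize(im[230:325,230:335],None,fx=5,fy=5,interpolation=2);cv2.imwrite('pics/c2.png',c)
```

```text
((280.2867736816406, 214.90643310546875), (36.807838439941406, 38.1143913269043), 117.35684204101562) [ 0.4791 -0.1229  0.142 ]
knob (256, 255, 52, 62) 2053.5
dial ((274.4773254394531, 276.7865905761719), (82.04654693603516, 89.57772827148438), 63.987483978271484) [ 0.5266 -0.1452  0.14  ]
[ 36  22 160] [ 21 164 157]
```

View pics/c2.png

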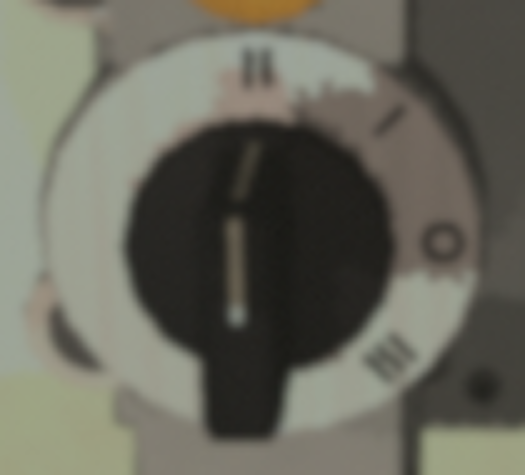

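The white line runs from the knob's centre towards the II mark, which confirms the selector is at 1.571. Next I grasp the bar with the fingers closing along the tester's y axis.

Run:
```python
from h import *
go([.5275,-.139,.2],[.5275,-.139,.150],yaw=1.258)
```

```text
[0.5275, -0.139, 0.2] [-0.2443 -0.2121  0.4677] [ 0.0002 -0.0004  0.0009]
[0.5275, -0.139, 0.15] [-0.2448 -0.2122  0.801 ] [ 0.0002 -0.0004  0.0009]
```

```bash
python3 -m jog '[{"gripper":1,"dx":-0.12,"dy":-0.1,"dz":0.1,"rx":0,"ry":0,"rz":0},{"gripper":1,"dx":-0.245,"dy":-0.212,"dz":0.25,"rx":0,"ry":0,"rz":0},{"gripper":0.3,"dx":-0.245,"dy":-0.212,"dz":0.4,"rx":0,"ry":0,"rz":0},{"gripper":0,"dx":-0.245,"dy":-0.212,"dz":0.55,"rx":0,"ry":0,"rz":0},{"gripper":0,"dx":-0.245,"dy":-0.212,"dz":0.7,"rx":0,"ry":0,"rz":0},{"gripper":0,"dx":-0.245,"dy":-0.212,"dz":0.8,"rx":0,"ry":0,"rz":0},{"gripper":0,"dx":-0.245,"dy":-0.212,"dz":0.8,"rx":0,"ry":0,"rz":0},{"gripper":-0.5,"dx":-0.245,"dy":-0.212,"dz":0.8,"rx":0,"ry":0,"rz":0},{"gripper":-1,"dx":-0.245,"dy":-0.212,"dz":0.8,"rx":0,"ry":0,"rz":0},{"gripper":-1,"dx":-0.245,"dy":-0.212,"dz":0.8,"rx":0,"ry":0,"rz":0}]' 30
python3 -m jog '[{"gripper":-1,"dx":0,"dy":0,"dz":0,"rx":0,"ry":0,"rz":0},{"gripper":-1,"dx":0,"dy":0,"dz":0,"rx":0,"ry":0,"rz":0},{"gripper":-1,"dx":0,"dy":0,"dz":0,"rx":0,"ry":0,"rz":0},{"gripper":-1,"dx":0,"dy":0,"dz":0,"rx":0,"ry":0,"rz":0},{"gripper":-1,"dx":0,"dy":0,"dz":0,"rx":0,"ry":0,"rz":0},{"gripper":-1,"dx":0,"dy":0,"dz":0,"rx":0,"ry":0,"rz":0},{"gripper":-1,"dx":0,"dy":0,"dz":0,"rx":0,"ry":0,"rz":0},{"gripper":-1,"dx":0,"dy":0,"dz":0,"rx":0,"ry":0,"rz":0},{"gripper":-1,"dx":0,"dy":0,"dz":0,"rx":0,"ry":0,"rz":0},{"gripper":-1,"dx":0,"dy":0,"dz":0,"rx":0,"ry":0,"rz":0}]'
```

```text
clock: 4.37
eef_pos: [0.5297, -0.1397, 0.1533]
ee_rot: [0.156, 0.988, 0.001, 0.002]
wrist_force: [1.0, 4.6, 1.9]
finger_gap: 0.0113
gripper_force: 33.2
clock: 5.2
eef_pos: [0.5297, -0.1397, 0.1534]
ee_rot: [0.156, 0.988, 0.001, 0.003]
wrist_force: [2.1, 8.1, 3.5]
finger_gap: 0.0113
gripper_force: 33.5
```

```bash
python3 -m jog '[{"gripper":-1,"dx":0,"dy":0.007,"dz":0,"rx":0,"ry":0,"rz":0.01},{"gripper":-1,"dx":0,"dy":0.007,"dz":0,"rx":0,"ry":0,"rz":0.035},{"gripper":-1,"dx":0,"dy":0.007,"dz":0,"rx":0,"ry":0,"rz":0.065},{"gripper":-1,"dx":0,"dy":0.007,"dz":0,"rx":0,"ry":0,"rz":0.095},{"gripper":-1,"dx":0,"dy":0.007,"dz":0,"rx":0,"ry":0,"rz":0.125},{"gripper":-1,"dx":0,"dy":0.007,"dz":0,"rx":0,"ry":0,"rz":0.155},{"gripper":-1,"dx":0,"dy":0.007,"dz":0,"rx":0,"ry":0,"rz":0.185},{"gripper":-1,"dx":0,"dy":0.007,"dz":0,"rx":0,"ry":0,"rz":0.215},{"gripper":-1,"dx":0,"dy":0.007,"dz":0,"rx":0,"ry":0,"rz":0.24},{"gripper":-1,"dx":0,"dy":0.007,"dz":0,"rx":0,"ry":0,"rz":0.25}]'
python3 -m jog '[{"gripper":-1,"dx":0,"dy":0,"dz":0,"rx":0,"ry":0,"rz":0.01},{"gripper":-1,"dx":0,"dy":0,"dz":0,"rx":0,"ry":0,"rz":0.035},{"gripper":-1,"dx":0,"dy":0,"dz":0,"rx":0,"ry":0,"rz":0.065},{"gripper":-1,"dx":0,"dy":0,"dz":0,"rx":0,"ry":0,"rz":0.095},{"gripper":-1,"dx":0,"dy":0,"dz":0,"rx":0,"ry":0,"rz":0.125},{"gripper":-1,"dx":0,"dy":0,"dz":0,"rx":0,"ry":0,"rz":0.155},{"gripper":-1,"dx":0,"dy":0,"dz":0,"rx":0,"ry":0,"rz":0.185},{"gripper":-1,"dx":0,"dy":0,"dz":0,"rx":0,"ry":0,"rz":0.215},{"gripper":-1,"dx":0,"dy":0,"dz":0,"rx":0,"ry":0,"rz":0.24},{"gripper":-1,"dx":0,"dy":0,"dz":0,"rx":0,"ry":0,"rz":0.25}]'
python3 - <<'E'
from h import *
s=sense();print(s['joints'],s['wrist_torque'],R.from_quat(s['ee_rot']).as_matrix()[:2,1])
E
```

```text
clock: 6.03
eef_pos: [0.529, -0.1405, 0.1534]
ee_rot: [0.523, 0.852, -0.0, 0.002]
wrist_force: [-4.0, 1.0, 5.4]
finger_gap: 0.0113
gripper_force: 33.6
clock: 6.87
eef_pos: [0.5279, -0.1405, 0.1533]
ee_rot: [0.809, 0.587, -0.001, 0.001]
wrist_force: [-8.1, -0.2, 8.0]
finger_gap: 0.0114
gripper_force: 34.1
[-0.4667  0.0893  1.8847 -0.0023  1.1673 -0.1509] [-0.0436  1.4261  0.0497] [ 0.9508 -0.3097]
```

```bash
python3 -m jog '[{"gripper":-0.3,"dx":0,"dy":0,"dz":0,"rx":0,"ry":0,"rz":0},{"gripper":-0.3,"dx":0,"dy":0,"dz":0,"rx":0,"ry":0,"rz":0},{"gripper":-0.3,"dx":0,"dy":0,"dz":0,"rx":0,"ry":0,"rz":0},{"gripper":-0.3,"dx":0,"dy":0,"dz":0,"rx":0,"ry":0,"rz":0},{"gripper":-0.3,"dx":0,"dy":0,"dz":-0.1,"rx":0,"ry":0,"rz":0},{"gripper":-0.3,"dx":0,"dy":0,"dz":-0.3,"rx":0,"ry":0,"rz":0},{"gripper":-0.3,"dx":0,"dy":0,"dz":-0.5,"rx":0,"ry":0,"rz":0},{"gripper":0,"dx":0,"dy":0,"dz":-0.8,"rx":0,"ry":0,"rz":0},{"gripper":0.5,"dx":0,"dy":0,"dz":-0.95,"rx":0,"ry":0,"rz":0},{"gripper":1,"dx":0,"dy":0,"dz":-1,"rx":0,"ry":0,"rz":0}]'
python3 - <<'E'
from h import *
s=sense();print(s['eef_pos'])
t=get_image('top')[:,:,::-1];im=get_image('wrist')[:,:,::-1];cv2.imwrite('pics/w2.png',im);cv2.imwrite('pics/t2.png',t)
import json;json.dump({k:np.array(v).tolist() for k,v in s.items()},open('s2.json','w'))
p=proj('wrist',np.array([.5275,-.1393,.16]),s).astype(int);print(p,proj('wrist',np.array([.4775,-.1233,.142]),s))
cv2.imwrite('pics/w2.png',im)
go([.4346,-.3567,.32],yaw=-1.387)
E
```

```text
clock: 7.7
eef_pos: [0.5301, -0.1409, 0.3066]
ee_rot: [0.808, 0.589, 0.002, 0.004]
wrist_force: [0.6, -0.2, 1.0]
finger_gap: 0.0651
gripper_force: 0.0
[ 0.5301 -0.1409  0.3066]
[314 223] [254.9487 218.4589]
[0.4346, -0.3567, 0.32] [-1.5658 -0.1545 -0.1167] [ 0.0013 -0.0006  0.3421]
```

View pics/w2.png

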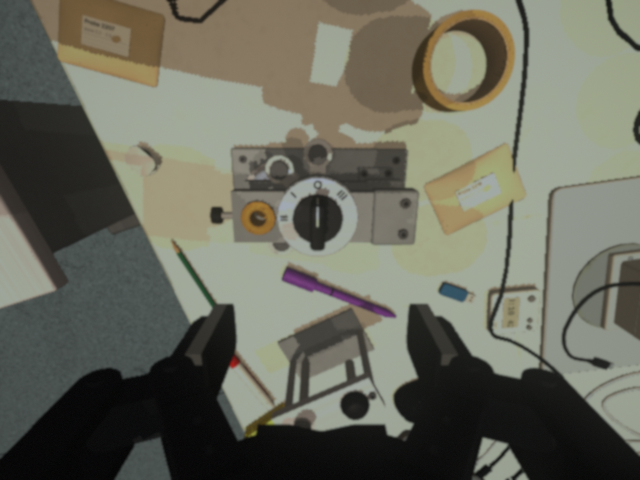

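The bar now lies along the tester's y axis with its pointer at the open ring (318,185), so the selector is set. The bush shows at (258,217). Now I move above the stand.

```bash
python3 -m jog '[{"gripper":1,"dx":-0.1,"dy":0,"dz":0,"rx":0,"ry":0,"rz":0.01},{"gripper":1,"dx":-0.25,"dy":0,"dz":0,"rx":0,"ry":0,"rz":0.04},{"gripper":1,"dx":-0.4,"dy":0,"dz":0,"rx":0,"ry":0,"rz":0.07},{"gripper":1,"dx":-0.55,"dy":-0.05,"dz":0,"rx":0,"ry":0,"rz":0.1},{"gripper":1,"dx":-0.7,"dy":-0.1,"dz":0,"rx":0,"ry":0,"rz":0.13},{"gripper":1,"dx":-0.85,"dy":-0.1,"dz":0,"rx":0,"ry":0,"rz":0.16},{"gripper":1,"dx":-1,"dy":-0.15,"dz":0,"rx":0.001,"ry":0,"rz":0.19},{"gripper":1,"dx":-1,"dy":-0.15,"dz":0,"rx":0.001,"ry":0,"rz":0.22},{"gripper":1,"dx":-1,"dy":-0.15,"dz":0,"rx":0.001,"ry":0,"rz":0.25},{"gripper":1,"dx":-1,"dy":-0.15,"dz":0,"rx":0.001,"ry":0,"rz":0.26}]'
python3 - <<'E'
from h import *
go([.4346,-.3567,.32],yaw=-1.387)
E
```

```text
clock: 8.63
eef_pos: [0.4593, -0.2755, 0.2971]
ee_rot: [0.976, 0.217, -0.002, -0.003]
wrist_force: [0.1, 0.1, -0.4]
finger_gap: 0.0854
gripper_force: 0.0
[0.4346, -0.3567, 0.32] [-0.3787  0.4196 -0.1545] [-0.0023  0.0012  0.0805]
```

```bash
python3 -m jog '[{"gripper":1,"dx":-0.05,"dy":0.05,"dz":0,"rx":0,"ry":0,"rz":0.01},{"gripper":1,"dx":-0.13,"dy":0.15,"dz":-0.05,"rx":0,"ry":0,"rz":0.03},{"gripper":1,"dx":-0.22,"dy":0.25,"dz":-0.1,"rx":-0.001,"ry":0.001,"rz":0.05},{"gripper":1,"dx":-0.3,"dy":0.35,"dz":-0.13,"rx":-0.002,"ry":0.001,"rz":0.07},{"gripper":1,"dx":-0.38,"dy":0.42,"dz":-0.15,"rx":-0.002,"ry":0.001,"rz":0.08},{"gripper":1,"dx":-0.38,"dy":0.42,"dz":-0.15,"rx":-0.002,"ry":0.001,"rz":0.08},{"gripper":1,"dx":-0.38,"dy":0.42,"dz":-0.15,"rx":-0.002,"ry":0.001,"rz":0.08},{"gripper":1,"dx":-0.38,"dy":0.42,"dz":-0.15,"rx":-0.002,"ry":0.001,"rz":0.08},{"gripper":1,"dx":-0.38,"dy":0.42,"dz":-0.15,"rx":-0.002,"ry":0.001,"rz":0.08},{"gripper":1,"dx":-0.38,"dy":0.42,"dz":-0.15,"rx":-0.002,"ry":0.001,"rz":0.08}]'
python3 - <<'E'
from h import *
s=sense();print(s['eef_pos'],s['ee_rot'],s['joints'])
im=get_image('wrist')[:,:,::-1];sc=get_image('scene')[:,:,::-1];cv2.imwrite('pics/w3.png',im);cv2.imwrite('pics/sc3.png',sc)
import json;json.dump({k:np.array(v).tolist() for k,v in s.items()},open('s3.json','w'))
print(proj('wrist',np.array([.4346,-.3567,.174]),s),proj('wrist',np.array([.4968,-.3451,.146]),s))
E
```

```text
clock: 9.47
eef_pos: [0.436, -0.3564, 0.3221]
ee_rot: [0.995, 0.095, 0.001, 0.001]
wrist_force: [0.8, 0.3, 0.3]
finger_gap: 0.0856
gripper_force: 0.0
[ 0.436  -0.3564  0.3221] [0.9954 0.0955 0.0009 0.0012] [-0.8866 -0.0229  1.6834  0.0002  1.4781  0.4929]
[319.9592 226.9842] [320.3837 146.9166]
```

View pics/w3.png

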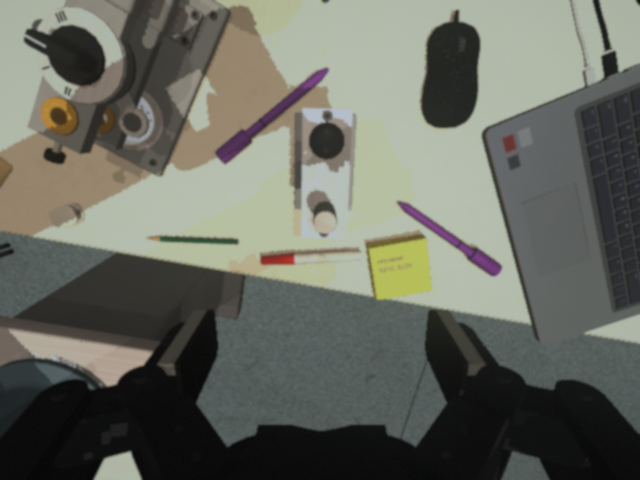

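The wrist view shows the plunger's top at (324,222) and the mushroom head at (326,141). The purple look-alikes lie well away at (270,115) and (450,237). I'll check the plunger's axis numerically from the scene and wrist pictures.

Run:
```python
from h import *
import json
g=cv2.imread('pics/scene0.png',0)
for z in(.135,.15,.165,.174):print(z,proj('scene',np.array([.4346,-.3567,z])),proj('scene',np.array([.4363,-.3580,z])))
for r in range(282,310,2):print(r,g[r,368:394])
s={k:np.array(v) for k,v in json.load(open('s3.json')).items()}
im=cv2.imread('pics/w3.png');
for r in range(204,236,3):print(r,im[r,306:344,1])
```

```text
0.135 [376.0932 300.596 ] [377.3251 300.6127]
0.15 [376.7915 294.5651] [378.0361 294.5819]
0.165 [377.5043 288.4077] [378.7621 288.4247]
0.174 [377.9393 284.6509] [379.205 284.668]
282 [144 149 146 145 149 150 148 147 145 143 142 146 140 141 144 144 146 148
 145 144 146 143 140 126  95  53]
284 [148 148 147 143 144 147 145 139 134 131 132 135 132 130 136 134 133 140
 143 144 145 142 135 116  81  33]
286 [146 144 147 149 146 144 136 129 131 132 130 136 134 138 135 134 132 136
 140 141 139 138 143 131 111  69]
288 [144 149 144 146 146 135 110 100 114 129 129 133 131 129 139 133 131 122
 128 138 139 140 144 143 136 122]
290 [144 145 147 149 145 126  93  66  71  91 108 114 114 115 113 105  94  90
 117 135 143 145 145 145 149 145]
292 [144 145 149 147 143 118  84  47  52  56  63  69  59  61  62  55  64  94
 121 138 144 143 143 144 142 147]
294 [149 147 146 146 141 119  77  55  52  53  58  66  47  59  53  50  62 109
 137 141 148 143 143 145 142 139]
296 [145 146 149 141 139 111  73  47  50  57  54  53  51  59  50  55  79 113
 140 144 145 141 144 140 140 145]
298 [143 143 143 141 131  96  5
[... 1694 characters left out ...]
84 183 184 184 184 183 175 166 169 183 190 191 191
 191 190]
225 [191 191 190 189 189 187 183 173 165 165 167 169 169 170 170 171 171 172
 172 172 175 176 177 179 180 182 183 184 182 176 177 184 189 190 191 191
 191 191]
228 [191 191 191 190 189 188 188 188 182 174 170 171 172 173 173 173 173 173
 173 172 173 173 174 174 175 175 175 175 175 180 186 190 191 191 191 191
 191 191]
231 [191 191 191 191 190 190 190 190 189 186 182 177 173 167 167 169 172 173
 173 174 174 173 173 174 175 177 179 184 189 190 191 191 191 191 191 191
 191 191]
234 [191 191 191 191 191 191 191 191 191 191 190 188 180 157 126 108 101  99
 102 110 121 137 162 181 189 191 191 191 191 191 191 191 191 191 191 191
 191 191]
```

Run:
```python
from h import *
go([.4375,-.3582,.25],[.4375,-.3582,.140],yaw=-1.387)
```

```text
[0.4375, -0.3582, 0.25] [0.0063 0.0111 0.4834] [ 0.001  -0.0006  0.0023]
[0.4375, -0.3582, 0.14] [0.0049 0.0088 1.2167] [ 0.001  -0.0006  0.0023]
```

```bash
python3 -m jog '[{"gripper":1,"dx":0,"dy":0.01,"dz":0.05,"rx":0.001,"ry":-0.0006,"rz":0.002},{"gripper":1,"dx":0,"dy":0.01,"dz":0.15,"rx":0.001,"ry":-0.0006,"rz":0.002},{"gripper":1,"dx":0,"dy":0.01,"dz":0.25,"rx":0.001,"ry":-0.0006,"rz":0.002},{"gripper":1,"dx":0,"dy":0.01,"dz":0.35,"rx":0.001,"ry":-0.0006,"rz":0.002},{"gripper":1,"dx":0,"dy":0.01,"dz":0.45,"rx":0.001,"ry":-0.0006,"rz":0.002},{"gripper":1,"dx":0.005,"dy":0.01,"dz":0.5,"rx":0.001,"ry":-0.0006,"rz":0.002},{"gripper":1,"dx":0.005,"dy":0.01,"dz":0.55,"rx":0.001,"ry":-0.0006,"rz":0.002},{"gripper":1,"dx":0.005,"dy":0.01,"dz":0.6,"rx":0.001,"ry":-0.0006,"rz":0.002},{"gripper":1,"dx":0.005,"dy":0.01,"dz":0.6,"rx":0.001,"ry":-0.0006,"rz":0.002},{"gripper":1,"dx":0.005,"dy":0.01,"dz":0.6,"rx":0.001,"ry":-0.0006,"rz":0.002}]'
python3 - <<'E'
from h import *
s=sense();im=get_image('wrist')[:,:,::-1];cv2.imwrite('pics/w4.png',im)
go([.4375,-.3582,.140],yaw=-1.387)
print(proj('wrist',np.array([.4375,-.3582,.174]),s))
cv2.imwrite('pics/c4.png',cv2.resize(im[100:340,220:460],None,fx=2.4,fy=2.4))
E
```

```text
clock: 10.4
eef_pos: [0.4372, -0.3588, 0.2327]
ee_rot: [0.996, 0.092, 0.0, 0.0]
wrist_force: [-0.3, -0.1, 1.5]
finger_gap: 0.0854
gripper_force: 0.0
[0.4375, -0.3582, 0.14] [ 0.0015 -0.0059  0.6219] [ 0.0004 -0.0002 -0.    ]
[319.322  263.7219]
```

View pics/c4.png

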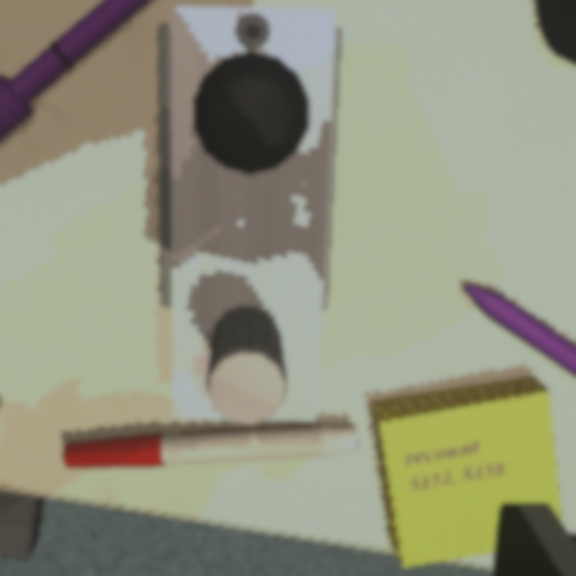

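The plunger's top is at about (323,261) in full-image pixels, against (319,264) predicted. The 2 mm difference is within the calibration error, so I shift slightly, descend and grip.

```bash
python3 -m jog '[{"gripper":1,"dx":0.007,"dy":0.002,"dz":0.08,"rx":0,"ry":0,"rz":0},{"gripper":1,"dx":0.007,"dy":0.002,"dz":0.2,"rx":0,"ry":0,"rz":0},{"gripper":1,"dx":0.007,"dy":0.002,"dz":0.35,"rx":0,"ry":0,"rz":0},{"gripper":1,"dx":0.007,"dy":0.002,"dz":0.5,"rx":0,"ry":0,"rz":0},{"gripper":0.5,"dx":0.007,"dy":0.002,"dz":0.6,"rx":0,"ry":0,"rz":0},{"gripper":0,"dx":0.007,"dy":0.002,"dz":0.63,"rx":0,"ry":0,"rz":0},{"gripper":-0.2,"dx":0.007,"dy":0.002,"dz":0.63,"rx":0,"ry":0,"rz":0},{"gripper":-0.3,"dx":0.007,"dy":0.002,"dz":0.63,"rx":0,"ry":0,"rz":0},{"gripper":-1,"dx":0.007,"dy":0.002,"dz":0.63,"rx":0,"ry":0,"rz":0},{"gripper":-1,"dx":0.007,"dy":0.002,"dz":0.63,"rx":0,"ry":0,"rz":0}]' 30
python3 -m jog '[{"gripper":-1,"dx":0,"dy":0,"dz":0,"rx":0,"ry":0,"rz":0},{"gripper":-1,"dx":0,"dy":0,"dz":0,"rx":0,"ry":0,"rz":0},{"gripper":-1,"dx":0,"dy":0,"dz":0,"rx":0,"ry":0,"rz":0},{"gripper":-1,"dx":0,"dy":0,"dz":0,"rx":0,"ry":0,"rz":0},{"gripper":-1,"dx":0,"dy":0,"dz":0,"rx":0,"ry":0,"rz":0},{"gripper":-1,"dx":0,"dy":0,"dz":0,"rx":0,"ry":0,"rz":0},{"gripper":-1,"dx":0,"dy":0,"dz":0,"rx":0,"ry":0,"rz":0},{"gripper":-1,"dx":0,"dy":0,"dz":0,"rx":0,"ry":0,"rz":0},{"gripper":-1,"dx":0,"dy":0,"dz":0,"rx":0,"ry":0,"rz":0},{"gripper":-1,"dx":0,"dy":0,"dz":0,"rx":0,"ry":0,"rz":0}]' 50
python3 - <<'E'
from h import *
s=sense();print(s['wrist_torque'],s['joints'])
go([.4375,-.3582,.140],yaw=-1.387)
E
```

```text
clock: 11.28
eef_pos: [0.4389, -0.3597, 0.1399]
ee_rot: [0.996, 0.092, 0.001, 0.001]
wrist_force: [0.3, 0.6, 0.5]
finger_gap: 0.018
gripper_force: 29.2
clock: 12.12
eef_pos: [0.439, -0.3597, 0.1399]
ee_rot: [0.996, 0.092, 0.001, 0.001]
wrist_force: [0.3, 1.1, 6.3]
finger_gap: 0.0177
gripper_force: 48.8
[ 0.2086  0.0392 -0.0588] [-0.8862  0.1534  1.8412  0.0001  1.1439  0.5008]
[0.4375, -0.3582, 0.14] [-0.0078 -0.0114 -0.0005] [ 0.0009 -0.0005 -0.    ]
```

```bash
python3 -m jog '[{"gripper":-1,"dx":0,"dy":0,"dz":-0.04,"rx":0,"ry":0,"rz":0},{"gripper":-1,"dx":0,"dy":0,"dz":-0.12,"rx":0,"ry":0,"rz":0},{"gripper":-1,"dx":0,"dy":0,"dz":-0.24,"rx":0,"ry":0,"rz":0},{"gripper":-1,"dx":0,"dy":0,"dz":-0.38,"rx":0,"ry":0,"rz":0},{"gripper":-1,"dx":0,"dy":0,"dz":-0.52,"rx":0,"ry":0,"rz":0},{"gripper":-1,"dx":0,"dy":0,"dz":-0.66,"rx":0,"ry":0,"rz":0},{"gripper":-1,"dx":0,"dy":0,"dz":-0.8,"rx":0,"ry":0,"rz":0},{"gripper":-1,"dx":0,"dy":0,"dz":-0.92,"rx":0,"ry":0,"rz":0},{"gripper":-1,"dx":0,"dy":0,"dz":-1,"rx":0,"ry":0,"rz":0},{"gripper":-1,"dx":0,"dy":0,"dz":-1,"rx":0,"ry":0,"rz":0}]'
python3 - <<'E'
from h import *
s=sense();print(s['wrist_torque'])
go([.439,-.3597,.315],[.478,-.123,.315],yaw=-1.387)
E
```

```text
clock: 12.95
eef_pos: [0.439, -0.3597, 0.2919]
ee_rot: [0.996, 0.092, 0.002, 0.002]
wrist_force: [0.0, -1.0, -2.4]
finger_gap: 0.0176
gripper_force: 49.6
[-0.0626  0.0079 -0.0442]
[0.439, -0.3597, 0.315] [ 0.0007  0.0006 -0.1537] [ 0.0017 -0.0009 -0.    ]
[0.478, -0.123, 0.315] [ 0.5447 -1.5033 -0.1601] [ 0.0017 -0.0009 -0.    ]
```

```bash
python3 -m jog '[{"gripper":-1,"dx":0,"dy":0,"dz":-0.08,"rx":0.001,"ry":-0.0005,"rz":0},{"gripper":-1,"dx":0,"dy":-0.05,"dz":-0.16,"rx":0.0017,"ry":-0.0009,"rz":0},{"gripper":-1,"dx":0.05,"dy":-0.15,"dz":-0.16,"rx":0.0017,"ry":-0.0009,"rz":0},{"gripper":-1,"dx":0.1,"dy":-0.3,"dz":-0.16,"rx":0.0017,"ry":-0.0009,"rz":0},{"gripper":-1,"dx":0.16,"dy":-0.45,"dz":-0.16,"rx":0.0017,"ry":-0.0009,"rz":0},{"gripper":-1,"dx":0.22,"dy":-0.6,"dz":-0.16,"rx":0.0017,"ry":-0.0009,"rz":0},{"gripper":-1,"dx":0.26,"dy":-0.72,"dz":-0.16,"rx":0.0017,"ry":-0.0009,"rz":0},{"gripper":-1,"dx":0.29,"dy":-0.8,"dz":-0.16,"rx":0.0017,"ry":-0.0009,"rz":0},{"gripper":-1,"dx":0.29,"dy":-0.8,"dz":-0.16,"rx":0.0017,"ry":-0.0009,"rz":0},{"gripper":-1,"dx":0.29,"dy":-0.8,"dz":-0.16,"rx":0.0017,"ry":-0.0009,"rz":0}]'
python3 - <<'E'
from h import *
go([.478,-.123,.31],yaw=-1.387)
E
```

```text
clock: 13.78
eef_pos: [0.459, -0.2325, 0.312]
ee_rot: [0.996, 0.092, -0.002, -0.002]
wrist_force: [0.3, -0.6, -1.4]
finger_gap: 0.0178
gripper_force: 49.6
[0.478, -0.123, 0.31] [ 0.2588 -0.6941  0.016 ] [-0.0016  0.001   0.0003]
```

```bash
python3 -m jog '[{"gripper":-1,"dx":0.02,"dy":-0.05,"dz":0,"rx":-0.001,"ry":0.0005,"rz":0},{"gripper":-1,"dx":0.06,"dy":-0.15,"dz":0,"rx":-0.001,"ry":0.0005,"rz":0},{"gripper":-1,"dx":0.1,"dy":-0.27,"dz":0,"rx":-0.001,"ry":0.0005,"rz":0},{"gripper":-1,"dx":0.15,"dy":-0.4,"dz":0,"rx":-0.001,"ry":0.0005,"rz":0},{"gripper":-1,"dx":0.2,"dy":-0.52,"dz":0,"rx":-0.001,"ry":0.0005,"rz":0},{"gripper":-1,"dx":0.24,"dy":-0.63,"dz":0,"rx":-0.001,"ry":0.0005,"rz":0},{"gripper":-1,"dx":0.259,"dy":-0.694,"dz":0,"rx":-0.001,"ry":0.0005,"rz":0},{"gripper":-1,"dx":0.259,"dy":-0.694,"dz":0,"rx":-0.001,"ry":0.0005,"rz":0},{"gripper":-1,"dx":0.259,"dy":-0.694,"dz":0,"rx":-0.001,"ry":0.0005,"rz":0},{"gripper":-1,"dx":0.259,"dy":-0.694,"dz":0,"rx":-0.001,"ry":0.0005,"rz":0}]'
python3 - <<'E'
from h import *
s=sense()
import json;json.dump({k:np.array(v).tolist() for k,v in s.items()},open('s5.json','w'))
print(s['eef_pos'],s['ee_rot'])
for n in('wrist','scene','top'):
    cv2.imwrite(f'pics/{n}5.png',get_image(n)[:,:,::-1])
e=s['eef_pos']
for n in('scene','wrist','top'):
    print(n,'tip',proj(n,e-[0,0,.132],s),'groove',proj(n,e-[0,0,.034],s),'bush',proj(n,np.array([.478,-.123,.142]),s))
sc=cv2.imread('pics/scene5.png');w=cv2.imread('pics/wrist5.png')
a=cv2.resize(sc[150:250,275:375],None,fx=4,fy=4,interpolation=2);b=cv2.resize(w[120:320,220:420],None,fx=2,fy=2,interpolation=2)
cv2.imwrite('pics/c5.png',np.hstack([a,b]))
E
```

```text
clock: 14.62
eef_pos: [0.4782, -0.1243, 0.3126]
ee_rot: [0.996, 0.091, -0.001, -0.001]
wrist_force: [0.9, -0.0, -1.6]
finger_gap: 0.0172
gripper_force: 49.6
[ 0.4782 -0.1243  0.3126] [ 0.9958  0.0913 -0.0007 -0.0007]
scene tip [316.244  206.1669] groove [316.7067 164.105 ] bush [315.6391 221.1109]
wrist tip [320.6205 230.168 ] groove [320.2149 281.2711] bush [319.2798 218.064 ]
top tip [315.3152 237.9304] groove [314.1383 227.7246] bush [315.0662 241.4276]
```

View pics/c5.png

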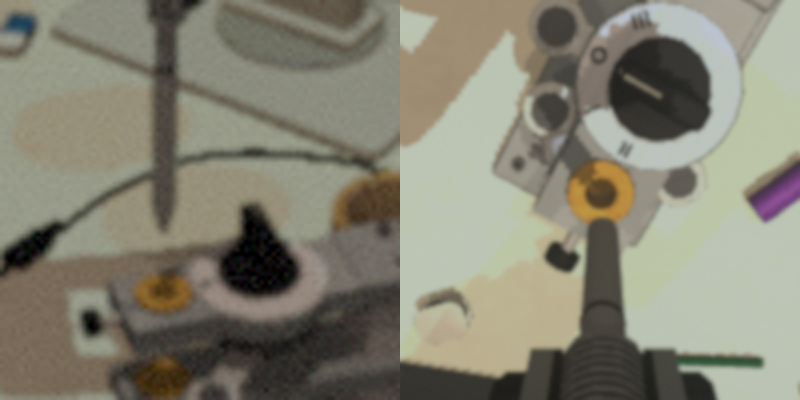

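The left half of the picture (scene) shows the plunger upright, its tip at about (316,207), above the bush centre at about (316,223). The right half (wrist) shows the tip at about (321,231) in line with the bush at (320,216). I'll measure the residual misalignment numerically.

```bash
cat > fit.py <<'E'
from h import *
import json
def edges(g,rows,u0,hw):
    o=[]
    for r in rows:
        x=np.arange(int(u0)-hw,int(u0)+hw+1);p=g[r-1:r+2,x].mean(0);d=np.gradient(p)
        def sub(i):
            i=int(np.clip(i,1,len(d)-2));a,b,c=abs(d[i-1:i+2]);q=a-2*b+c;return x[i]+(0 if q==0 else np.clip(.5*(a-c)/q,-1,1))
        h=len(d)//2;o.append((r,sub(np.argmin(d[:h])),sub(h+np.argmax(d[h:]))))
    return np.array(o)
def brass(im,c,hw):
    h=cv2.cvtColor(im,cv2.COLOR_BGR2HSV);m=cv2.inRange(h,(12,110,60),(35,255,255));k=np.zeros_like(m);x,y=map(int,c);k[y-hw:y+hw,x-hw:x+hw]=1
    m=m*k;ct=max(cv2.findContours(m,cv2.RETR_EXTERNAL,2)[0],key=cv2.contourArea);return cv2.fitEllipse(cv2.convexHull(ct))
E
python3 - <<'E'
from fit import *
s={k:np.array(v) for k,v in json.load(open('s5.json')).items()}
e=s['eef_pos']
for n,rows,u0,hw in(('scene',range(172,200,3),316,7),('wrist',range(238,268,3),321,18)):
    im=cv2.imread(f'pics/{n}5.png');g=im.mean(2);E=edges(g,rows,u0,hw);c=E[:,1:].mean(1)
    print(n,np.c_[E,c])
    f=np.polyfit(E[:,0],c,1);b0=(316,222) if n=='scene' else (320,217)
    el=brass(im,b0,15 if n=='scene' else 25);print('brass',el)
    zz=np.linspace(e[2]-.115,e[2]-.04,5);P=np.array([proj(n,np.array([e[0],e[1],z]),s) for z in zz]);fp=np.polyfit(P[:,1],P[:,0],1)
    v=el[0][1];print('stem line at brass',np.polyval(f,v),'pred vertical line',np.polyval(fp,v),'slopes',f[0],fp[0],'brass u',el[0][0],'brass pred',proj(n,np.array([.478,-.123,.142]),s), 'axis pt at .142',proj(n,np.array([e[0],e[1],.142]),s))
im=cv2.imread('pics/top5.png');print('top',brass(im,(315,242),12))
E
```

```text
scene [[172.     312.5788 318.8678 315.7233]
 [175.     312.6197 318.7579 315.6888]
 [178.     312.8011 318.8255 315.8133]
 [181.     312.7136 318.7857 315.7497]
 [184.     312.5807 318.7983 315.6895]
 [187.     312.7308 318.5861 315.6585]
 [190.     312.815  318.1324 315.4737]
 [193.     311.     318.4557 314.7279]
 [196.     312.7    318.5    315.6   ]
 [199.     312.5647 318.5184 315.5416]]
brass ((315.2503662109375, 222.71664428710938), (9.52798080444336, 13.854926109313965), 86.86699676513672)
stem line at brass 314.9243246770296 pred vertical line 316.06192967431895 slopes -0.017258166427781493 -0.011000524786323976 brass u 315.2503662109375 brass pred [315.6391 221.1109] axis pt at .142 [316.0765 221.3953]
wrist [[238.     312.979  328.6322 320.8056]
 [241.     312.8189 328.8295 320.8242]
 [244.     312.6424 329.2032 320.9228]
 [247.     312.6247 329.4917 321.0582]
 [250.     312.5142 329.5221 321.0181]
 [253.     312.1401 329.6703 320.9052]
 [256.     311.8792 329.9268 320.903 ]
 [259.     311.6107 330.1918 320.9013]
 [262.     311.4842 330.3805 320.9324]
 [265.     311.2397 330.6173 320.9285]]
brass ((319.9060974121094, 215.86318969726562), (32.02368927001953, 33.27645492553711), 86.21778869628906)
stem line at brass 320.8351651826505 pred vertical line 320.73400038992946 slopes 0.002378343055938113 -0.007936669693282465 brass u 319.9060974121094 brass pred [319.2798 218.064 ] axis pt at .142 [320.7159 218.1465]
top ((309.5811767578125, 240.5646514892578), (3.2884974479675293, 10.095073699951172), 21.10980987548828)
```

```bash
python3 - <<'E'
from h import *
go([.479,-.1232,.262],yaw=-1.387)
E
python3 -m jog '[{"gripper":-1,"dx":0.007,"dy":-0.007,"dz":0,"rx":0,"ry":0,"rz":0},{"gripper":-1,"dx":0.007,"dy":-0.007,"dz":0,"rx":0,"ry":0,"rz":0},{"gripper":-1,"dx":0.007,"dy":-0.007,"dz":0.05,"rx":0,"ry":0,"rz":0},{"gripper":-1,"dx":0.007,"dy":-0.007,"dz":0.1,"rx":0,"ry":0,"rz":0},{"gripper":-1,"dx":0.007,"dy":-0.007,"dz":0.15,"rx":0,"ry":0,"rz":0},{"gripper":-1,"dx":0.007,"dy":-0.007,"dz":0.2,"rx":0,"ry":0,"rz":0},{"gripper":-1,"dx":0.007,"dy":-0.007,"dz":0.24,"rx":0,"ry":0,"rz":0},{"gripper":-1,"dx":0.007,"dy":-0.007,"dz":0.27,"rx":0,"ry":0,"rz":0},{"gripper":-1,"dx":0.007,"dy":-0.007,"dz":0.29,"rx":0,"ry":0,"rz":0},{"gripper":-1,"dx":0.007,"dy":-0.007,"dz":0.3,"rx":0,"ry":0,"rz":0}]'
python3 - <<'E'
from h import *
s=sense();print(s['eef_pos'],s['wrist_torque'])
E
```

```text
[0.479, -0.1232, 0.262] [ 0.0075 -0.0056  0.3369] [-0.0006  0.0004 -0.0005]
clock: 15.6
eef_pos: [0.4789, -0.1221, 0.267]
ee_rot: [0.996, 0.092, -0.001, -0.001]
wrist_force: [-0.3, -0.8, -1.4]
finger_gap: 0.0177
gripper_force: 49.6
[ 0.4789 -0.1221  0.267 ] [ 0.0008 -0.0384 -0.0198]
```

```bash
cat > chk.py <<'E'
from fit import *
import sys
tag=sys.argv[1];get_image('wrist')
s=sense();e=s['eef_pos'];print(e,s['ee_rot'],s['wrist_force'])
for n in('wrist','scene'):
    im=get_image(n)[:,:,::-1].copy();cv2.imwrite(f'pics/{n}{tag}.png',im)
    b=proj(n,np.array([.4782,-.1232,.142]),s)
    hi=proj(n,np.array([e[0],e[1],max(e[2]-.045,.15)]),s);lo=proj(n,np.array([e[0],e[1],max(.148,e[2]-.118)]),s)
    r0,r1=sorted([int(hi[1]),int(lo[1])]);E=edges(im.mean(2),range(r0,r1+1,2),round((hi[0]+lo[0])/2),18 if n=='wrist' else 7)
    c=E[:,1:].mean(1);print(n,np.round(np.c_[E,c],1)[::2].tolist())
    sl=(hi[0]-lo[0])/(hi[1]-lo[1])
    h=cv2.cvtColor(im,cv2.COLOR_BGR2HSV);m=cv2.inRange(h,(12,110,60),(35,255,255))
    hw=22 if n=='wrist' else 12;x,y=map(int,b);k=np.zeros_like(m);k[y-hw:y+hw,x-hw:x+hw]=1;m*=k
    pts=cv2.findNonZero(m);hu=cv2.convexHull(pts);el=cv2.fitEllipse(hu);ext=cv2.boundingRect(hu)
    u=np.median(c-sl*(E[:,0]-el[0][1]))
    print(n,'brass',el[0],el[1],'bbox',ext,'bbox cx',ext[0]+(ext[2]-1)/2,'stem there',u,'pred axis',proj(n,np.array([e[0],e[1],.142]),s))
E
python3 chk.py 6
```

```text
[ 0.4789 -0.1221  0.2671] [ 0.9958  0.0917 -0.0009 -0.0011] [ 0.213  -0.5507 -2.4669]
wrist [[235.0, 313.0, 331.1, 322.1], [239.0, 312.9, 329.0, 320.9], [243.0, 312.7, 328.9, 320.8], [247.0, 312.1, 329.7, 320.9], [251.0, 312.1, 329.7, 320.9], [255.0, 311.9, 329.8, 320.9], [259.0, 311.8, 330.2, 321.0], [263.0, 311.6, 330.5, 321.1], [267.0, 312.0, 330.7, 321.4], [271.0, 311.3, 331.0, 321.2]]
wrist brass (322.42413330078125, 231.2091522216797) (36.664093017578125, 38.6134033203125) bbox (304, 213, 38, 36) bbox cx 322.5 stem there 321.24713092813886 pred axis [320.7207 232.6164]
scene [[188.0, 312.7, 318.1, 315.4], [192.0, 312.2, 318.2, 315.2], [196.0, 312.5, 318.2, 315.4], [200.0, 312.4, 318.1, 315.3], [204.0, 312.3, 317.9, 315.1], [208.0, 312.4, 317.9, 315.2], [212.0, 312.4, 317.9, 315.1], [216.0, 312.0, 323.0, 317.5]]
scene brass (315.32989501953125, 222.66815185546875) (9.720306396484375, 13.560612678527832) bbox (309, 219, 14, 9) bbox cx 315.5 stem there 315.03467644079575 pred axis [315.7143 220.7332]
```

```bash
python3 -m jog '[{"gripper":-1,"dx":0,"dy":0.007,"dz":0,"rx":0,"ry":0,"rz":0},{"gripper":-1,"dx":0,"dy":0.007,"dz":0.02,"rx":0,"ry":0,"rz":0},{"gripper":-1,"dx":0,"dy":0.007,"dz":0.06,"rx":0,"ry":0,"rz":0},{"gripper":-1,"dx":0,"dy":0.007,"dz":0.1,"rx":0,"ry":0,"rz":0},{"gripper":-1,"dx":0,"dy":0.007,"dz":0.14,"rx":0,"ry":0,"rz":0},{"gripper":-1,"dx":0,"dy":0.007,"dz":0.18,"rx":0,"ry":0,"rz":0},{"gripper":-1,"dx":0,"dy":0.007,"dz":0.22,"rx":0,"ry":0,"rz":0},{"gripper":-1,"dx":0,"dy":0.007,"dz":0.26,"rx":0,"ry":0,"rz":0},{"gripper":-1,"dx":0,"dy":0.007,"dz":0.29,"rx":0,"ry":0,"rz":0},{"gripper":-1,"dx":0,"dy":0.007,"dz":0.3,"rx":0,"ry":0,"rz":0}]'
python3 chk.py 7
python3 - <<'E'
from h import *
s=sense();print(s['eef_pos'],s['wrist_torque'])
E
```

```text
clock: 16.58
eef_pos: [0.4787, -0.1229, 0.2214]
ee_rot: [0.996, 0.092, -0.001, -0.001]
wrist_force: [-0.1, 0.9, -1.3]
finger_gap: 0.0171
gripper_force: 49.6
[ 0.4787 -0.1229  0.2216] [ 0.9958  0.0917 -0.0013 -0.0013] [-0.3766  0.8081 -2.8183]
wrist [[255.0, 311.2, 331.8, 321.5], [259.0, 311.6, 330.6, 321.1], [263.0, 311.4, 330.6, 321.0], [267.0, 310.9, 330.7, 320.8], [271.0, 310.8, 331.1, 320.9]]
wrist brass (321.30499267578125, 250.23532104492188) (42.68721389770508, 45.64194107055664) bbox (299, 231, 43, 39) bbox cx 320.0 stem there 321.1213351029079 pred axis [320.5951 252.359 ]
scene [[207.0, 312.7, 318.2, 315.4], [211.0, 312.5, 318.1, 315.3], [215.0, 312.5, 318.2, 315.3]]
scene brass (315.6003112792969, 222.60919189453125) (10.4518461227417, 13.757274627685547) bbox (309, 219, 14, 9) bbox cx 315.5 stem there 315.24786452834155 pred axis [315.9143 220.9609]
[ 0.4792 -0.1232  0.2226] [-0.0154 -0.0156  0.0017]
```

```bash
python3 -m jog '[{"gripper":-1,"dx":0,"dy":0,"dz":0.02,"rx":0,"ry":0,"rz":0},{"gripper":-1,"dx":0,"dy":0,"dz":0.04,"rx":0,"ry":0,"rz":0},{"gripper":-1,"dx":0,"dy":0,"dz":0.06,"rx":0,"ry":0,"rz":0},{"gripper":-1,"dx":0,"dy":0,"dz":0.08,"rx":0,"ry":0,"rz":0},{"gripper":-1,"dx":0,"dy":0,"dz":0.1,"rx":0,"ry":0,"rz":0},{"gripper":-1,"dx":0,"dy":0,"dz":0.12,"rx":0,"ry":0,"rz":0},{"gripper":-1,"dx":0,"dy":0,"dz":0.14,"rx":0,"ry":0,"rz":0},{"gripper":-1,"dx":0,"dy":0,"dz":0.15,"rx":0,"ry":0,"rz":0},{"gripper":-1,"dx":0,"dy":0,"dz":0.16,"rx":0,"ry":0,"rz":0},{"gripper":-1,"dx":0,"dy":0,"dz":0.16,"rx":0,"ry":0,"rz":0}]'
python3 - <<'E'
from h import *
for i in range(4):
    s=sense();print(s['clock'],s['eef_pos'],s['ee_rot'],s['wrist_force'],s['wrist_torque']);get_image('wrist')
E
```

```text
clock: 17.57
eef_pos: [0.479, -0.123, 0.1982]
ee_rot: [0.996, 0.092, -0.001, -0.001]
wrist_force: [-0.1, -0.1, -1.4]
finger_gap: 0.0174
gripper_force: 49.6
17.5667 [ 0.479  -0.123   0.1982] [ 0.9958  0.0917 -0.0009 -0.0011] [-0.1221 -0.0621 -1.4057] [ 0.0208 -0.0035 -0.0389]
17.6167 [ 0.4791 -0.1231  0.1985] [ 0.9958  0.0917 -0.0007 -0.001 ] [ 0.2363 -0.0823 -1.9318] [-0.0554  0.011  -0.0052]
17.6667 [ 0.4791 -0.1231  0.1987] [ 0.9958  0.0917 -0.0006 -0.0009] [-0.6466  1.4698 -1.8162] [-0.0029  0.0058  0.0226]
17.7167 [ 0.4792 -0.1231  0.1987] [ 0.9958  0.0917 -0.0005 -0.0008] [ 0.1622  0.3698 -1.6181] [-0.0092  0.0897 -0.0023]
```

```bash
python3 -m jog '[{"gripper":-1,"dx":0,"dy":0,"dz":0.01,"rx":0,"ry":0,"rz":0},{"gripper":-1,"dx":0,"dy":0,"dz":0.03,"rx":0,"ry":0,"rz":0},{"gripper":-1,"dx":0,"dy":0,"dz":0.05,"rx":0,"ry":0,"rz":0},{"gripper":-1,"dx":0,"dy":0,"dz":0.07,"rx":0,"ry":0,"rz":0},{"gripper":-1,"dx":0,"dy":0,"dz":0.08,"rx":0,"ry":0,"rz":0},{"gripper":-1,"dx":0,"dy":0,"dz":0.09,"rx":0,"ry":0,"rz":0},{"gripper":-1,"dx":0,"dy":0,"dz":0.1,"rx":0,"ry":0,"rz":0},{"gripper":-1,"dx":0,"dy":0,"dz":0.1,"rx":0,"ry":0,"rz":0},{"gripper":-1,"dx":0,"dy":0,"dz":0.1,"rx":0,"ry":0,"rz":0},{"gripper":-1,"dx":0,"dy":0,"dz":0.1,"rx":0,"ry":0,"rz":0}]'
python3 - <<'E'
from h import *
for i in range(3): get_image('top')
s=sense();print(s['eef_pos'],s['wrist_force'],s['wrist_torque'])
e=s['eef_pos']
w=get_image('wrist')[:,:,::-1];sc=get_image('scene')[:,:,::-1]
s=sense();e=s['eef_pos'];print(e)
# near side of stem surface as seen by each camera
for n in('scene','wrist'):
    c,_=ray(n,320,240,s);d=(c-e)[:2];d/=np.linalg.norm(d);p=np.r_[e[:2]+.006*d,0]
    print(n,'groove',proj(n,p+[0,0,e[2]-.034],s),'bushtop@stem',proj(n,p+[0,0,.142],s),'bush front rim',proj(n,np.r_[e[:2]+.012*d,.142],s))
cv2.imwrite('pics/w8.png',w);cv2.imwrite('pics/sc8.png',sc)
u=proj('wrist',e-[0,0,.034],s)[0];
print(np.c_[np.arange(235,300),w[235:300,int(u)-3:int(u)+4].mean(1)].round().astype(int).tolist())
print(np.c_[np.arange(200,230),sc[200:230,314:317].mean(1)].round().astype(int).tolist())
a=cv2.resize(sc[180:240,285:345],None,fx=6.5,fy=6.5,interpolation=2);b=cv2.resize(w[220:300,280:360],None,fx=390/80,fy=390/80,interpolation=2)
cv2.imwrite('pics/c8.png',np.hstack([a,b]))
E
```

```text
clock: 18.6
eef_pos: [0.4792, -0.1231, 0.1837]
ee_rot: [0.996, 0.092, -0.001, -0.001]
wrist_force: [0.0, -0.5, -2.0]
finger_gap: 0.0179
gripper_force: 49.6
[ 0.4792 -0.1231  0.1838] [ 0.9425  0.6    -1.3176] [ 0.0716 -0.0217 -0.0384]
[ 0.4791 -0.1231  0.1837]
scene groove [316.1093 219.7712] bushtop@stem [316.0764 222.7565] bush front rim [316.0561 224.6014]
wrist groove [320.3187 270.8829] bushtop@stem [320.3644 265.4885] bush front rim [320.4515 255.2189]
[[235, 92, 101, 110], [236, 89, 98, 107], [237, 87, 95, 103], [238, 83, 91, 98], [239, 79, 86, 92], [240, 74, 81, 86], [241, 73, 79, 83], [242, 72, 78, 81], [243, 72, 78, 81], [244, 72, 77, 81], [245, 72, 78, 81], [246, 71, 77, 81], [247, 67, 75, 81], [248, 56, 71, 83], [249, 43, 71, 91], [250, 37, 76, 103], [251, 37, 81, 111], [252, 37, 81, 111], [253, 36, 79, 108], [254, 35, 77, 106], [255, 36, 77, 105], [256, 36, 77, 105], [257, 35, 76, 104], [258, 36, 76, 104], [259, 36, 77, 105], [260, 36, 77, 105], [261, 36, 76, 104], [262, 39, 73, 98], [263, 46, 70, 89], [264, 53, 67, 78], [265, 57, 66, 72], [266, 58, 66, 71], [267, 59, 66,
[... 488 characters left out ...]
4, 50, 53], [294, 49, 55, 59], [295, 52, 59, 63], [296, 49, 55, 58], [297, 44, 49, 52], [298, 46, 52, 55], [299, 50, 56, 60]]
[[200, 53, 56, 61], [201, 50, 58, 63], [202, 49, 54, 57], [203, 50, 54, 59], [204, 50, 55, 61], [205, 52, 55, 61], [206, 47, 54, 57], [207, 53, 59, 66], [208, 49, 54, 58], [209, 49, 52, 56], [210, 53, 59, 65], [211, 56, 61, 69], [212, 57, 67, 72], [213, 60, 68, 74], [214, 57, 62, 69], [215, 55, 63, 70], [216, 63, 68, 75], [217, 62, 68, 77], [218, 70, 76, 82], [219, 60, 66, 74], [220, 51, 58, 65], [221, 47, 51, 56], [222, 53, 60, 65], [223, 66, 73, 85], [224, 63, 82, 100], [225, 46, 86, 114], [226, 38, 87, 119], [227, 37, 74, 102], [228, 62, 76, 90], [229, 85, 90, 95]]
```

View pics/c8.png

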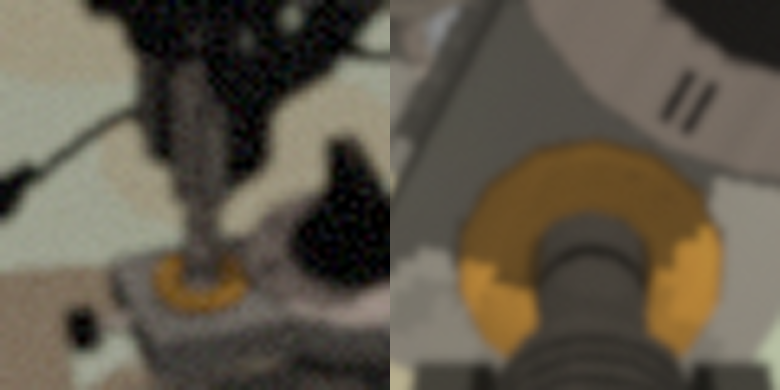

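The wrist half shows the groove at row 271, just above the bush, and TCP − 34 mm predicts row 270.9. The bore edge is at row 263. The scene half shows the stem standing in the middle of the brass ring. That leaves 7.8 mm to lower, plus a 0.4 mm centring shift.

```bash
python3 -m jog '[{"gripper":-1,"dx":0.003,"dy":0,"dz":0,"rx":0,"ry":0,"rz":0},{"gripper":-1,"dx":0.003,"dy":0,"dz":0.01,"rx":0,"ry":0,"rz":0},{"gripper":-1,"dx":0.003,"dy":0,"dz":0.02,"rx":0,"ry":0,"rz":0},{"gripper":-1,"dx":0.003,"dy":0,"dz":0.03,"rx":0,"ry":0,"rz":0},{"gripper":-1,"dx":0.003,"dy":0,"dz":0.04,"rx":0,"ry":0,"rz":0},{"gripper":-1,"dx":0.003,"dy":0,"dz":0.048,"rx":0,"ry":0,"rz":0},{"gripper":-1,"dx":0.003,"dy":0,"dz":0.052,"rx":0,"ry":0,"rz":0},{"gripper":-1,"dx":0.003,"dy":0,"dz":0.052,"rx":0,"ry":0,"rz":0},{"gripper":-1,"dx":0.003,"dy":0,"dz":0.052,"rx":0,"ry":0,"rz":0},{"gripper":-1,"dx":0.003,"dy":0,"dz":0.052,"rx":0,"ry":0,"rz":0}]'
python3 -m jog '[{"gripper":-1,"dx":0,"dy":0,"dz":0,"rx":0,"ry":0,"rz":0},{"gripper":-1,"dx":0,"dy":0,"dz":0,"rx":0,"ry":0,"rz":0},{"gripper":-1,"dx":0,"dy":0,"dz":0,"rx":0,"ry":0,"rz":0},{"gripper":-1,"dx":0,"dy":0,"dz":0,"rx":0,"ry":0,"rz":0},{"gripper":-1,"dx":0,"dy":0,"dz":0,"rx":0,"ry":0,"rz":0},{"gripper":-1,"dx":0,"dy":0,"dz":0,"rx":0,"ry":0,"rz":0},{"gripper":-1,"dx":0,"dy":0,"dz":0,"rx":0,"ry":0,"rz":0},{"gripper":-1,"dx":0,"dy":0,"dz":0,"rx":0,"ry":0,"rz":0},{"gripper":-1,"dx":0,"dy":0,"dz":0,"rx":0,"ry":0,"rz":0},{"gripper":-1,"dx":0,"dy":0,"dz":0,"rx":0,"ry":0,"rz":0}]'
python3 - <<'E'
from h import *
s=sense();e=s['eef_pos'];w=get_image('wrist')[:,:,::-1]
for i in range(3):print(sense()['eef_pos'],sense()['ee_rot'],sense()['wrist_force'],sense()['wrist_torque'],abs(sense()['qvel']).max());get_image('top')
c,_=ray('wrist',320,240,s);d=(c-e)[:2];d/=np.linalg.norm(d)
for r,z in((.006,e[2]-.034),(.006,.142),(.007,.142)):print(proj('wrist',np.r_[e[:2]+r*d,z],s))
g=w[255:290,317:324].mean(1).astype(int);print(np.c_[np.arange(255,290),g[:,0],g[:,2]].tolist())
E
```

```text
clock: 19.68
eef_pos: [0.4796, -0.123, 0.1759]
ee_rot: [0.996, 0.092, -0.001, -0.001]
wrist_force: [-0.3, -0.1, -1.1]
finger_gap: 0.0174
gripper_force: 49.6
clock: 20.52
eef_pos: [0.4795, -0.123, 0.1758]
ee_rot: [0.996, 0.092, -0.001, -0.001]
wrist_force: [-0.6, 0.6, -1.6]
finger_gap: 0.0175
gripper_force: 49.6
[ 0.4795 -0.123   0.1758] [ 0.9958  0.0917 -0.0006 -0.0009] [-0.0787  0.1298 -2.6488] [-0.027  -0.037  -0.0169] 0.0014501822447550677
[ 0.4795 -0.123   0.1758] [ 0.9958  0.0917 -0.0006 -0.0009] [ 0.2954  0.042  -2.5511] [-0.0104 -0.022  -0.0428] 0.002588031933858709
[ 0.4795 -0.123   0.1758] [ 0.9958  0.0917 -0.0007 -0.0009] [ 0.3472 -0.6341 -1.6987] [ 0.0257  0.005  -0.0066] 0.0019428715246941372
[320.3283 270.877 ]
[320.327  271.0261]
[320.3423 269.27  ]
[[255, 38, 94], [256, 36, 106], [257, 37, 111], [258, 37, 110], [259, 36, 108], [260, 35, 106], [261, 35, 105], [262, 35, 105], [263, 35, 104], [264, 35, 104], [265, 35, 105], [266, 35, 105], [267, 35, 104], [268, 36, 99], [269, 36, 85], [270, 34, 64], [271, 33, 47], [272, 42, 51], [273, 52, 63], [274, 57, 69], [275, 59, 70], [276, 59, 71], [277, 59, 71], [278, 59, 71], [279, 59, 71], [280, 59, 71], [281, 58, 70], [282, 57, 69], [283, 56, 67], [284, 56, 68], [285, 56, 68], [286, 55, 66], [287, 52, 63], [288, 47, 56], [289, 44, 53]]
```

The groove is at row 271 and the bore edge at row 269.5, both as predicted for level. There are no contact forces, only the plunger's own weight, and the arm is still.

```bash
python3 -c "
from cell import *
print(hand_in())"
```

```text
the job is handed in; nothing more can be done
None
```

The job is handed in: the selector is at the open ring, and the gripper is holding the long plunger upright and still through both bushes. Its groove is level with the top of the upper bush, and neither the dish nor the short plunger was touched.

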